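# Pack the colour-coded repair kit

### The job

Pack the field repair kit: lay the red-handled screwdriver, the yellow glue tube, the green prying stick and the blue marker each flat and lengthwise inside the insert of its own colour in the grey packing tray, and let go of them. The black-handled screwdriver and the bare-metal prying stick belong to the bench: leave them lying where they are. Set things down, do not drop or throw them in, and do not press hard on the inserts.

Things in the scene. Friction and masses are not known exactly. Their poses are not given: they have to be found in the camera images.
- red_driver: small screwdriver to be packed: red handle, thin steel blade, 14 x 120 x 13 mm, length along its own y axis, lying flat; origin at the middle of its underside; the handle (14 mm wide) runs from y = -54 to +15 mm, the 3.6 mm blade from there to y = +60 mm at half height; 40 g; grip it near y = -10 mm
- glue_tube: yellow glue tube to be packed, rigid and closed, 17 x 107 x 17 mm, length along its own y axis, lying flat; origin at the middle of its underside; thick body (17 mm wide) towards -y, slim nozzle towards +y; 30 g; grip it across x at its middle
- green_spudger: flat bright green plastic prying stick to be packed, 12 x 90 x 6 mm, length along its own y axis, lying flat; origin at the middle of its underside; only 6 mm thick; about 10 g; grip it across x at its middle
- blue_marker: blue marker pen to be packed, 15 x 133 x 15 mm, length along its own y axis, lying flat; origin at the middle of its underside; 14 g; grip it across x at its middle
- black_driver: look-alike that stays: small screwdriver with an all-black handle, 19 x 125 x 18 mm, length along its own y axis, lying flat; origin at the middle of its underside (handle towards -y); leave it. Behind the loose things stand tall instruments (beyond world x = 0.64 m, for y above -0.05 m) and a hot-air handpiece leans out to about x = 0.52 m near y = 0.36 m: keep clear of these
- steel_spudger: look-alike that stays: thin bare-metal prying stick, 9 x 150 x 6 mm, length along its own y axis, lying flat; origin at the middle of its underside; leave it where it lies
- bay_red: red insert: one of four equal shallow trays, side by side in any order (68 mm apart) in a grey packing tray that is fixed to the table; outside 66 x 160 x 10 mm, inside 60 mm (x) by 154 mm (y, its length), 7 mm deep; origin in the middle of its underside, 4 mm above the table, so its inner floor is 7 mm and its rim 14 mm above the table; it cannot move
- bay_yellow: yellow insert: one of four equal shallow trays, side by side in any order (68 mm apart) in a grey packing tray that is fixed to the table; outside 66 x 160 x 10 mm, inside 60 mm (x) by 154 mm (y, its length), 7 mm deep; origin in the middle of its underside, 4 mm above the table, so its inner floor is 7 mm and its rim 14 mm above the table; it cannot move
- bay_green: green insert: one of four equal shallow trays, side by side in any order (68 mm apart) in a grey packing tray that is fixed to the table; outside 66 x 160 x 10 mm, inside 60 mm (x) by 154 mm (y, its length), 7 mm deep; origin in the middle of its underside, 4 mm above the table, so its inner floor is 7 mm and its rim 14 mm above the table; it cannot move
- bay_blue: blue insert: one of four equal shallow trays, side by side in any order (68 mm apart) in a grey packing tray that is fixed to the table; outside 66 x 160 x 10 mm, inside 60 mm (x) by 154 mm (y, its length), 7 mm deep; origin in the middle of its underside, 4 mm above the table, so its inner floor is 7 mm and its rim 14 mm above the table; it cannot move

How it is judged:
By the outcome, as a careful person would: the job done as asked, in the order asked, and still so for the second after the job is handed in, with the robot touching nothing.
It also fails if it takes over 115 s, if anything falls off the work surface, if the arm or the gripper's body presses on something with over 40 N, if the wrist force passes 120 N, or if a joint passes its speed limit or range.

### The arm

A 6-joint arm with a two-finger parallel gripper is mounted at the origin on a cart in front of the work surface, level with it; the furniture and walls round the work are solid. World frame = base frame: x ahead of the robot, y to its left, z up, the work surface at z = 0. Lengths are in mm, angles in degrees, forces in N, time in s.
With the tool pointing down it reaches from about 350 to 850 mm from the base axis. Payload 8.1 kg.
Tool frame: the origin (TCP) lies at the very end of the fingers, on their centre line; the grasp point (between the pads) lies 19 mm behind it (r.grip_point_offset is the distance from the TCP to the grasp point, in mm); z points along the fingers, y is the line along which they close (so a half turn about z gives the same grasp; the last joint's range is limited). The gripper opens to 85 mm and grips with 20 to 120 N. Pads are 22 mm wide; open, the fingers measure 114 mm over their backs; the gripper's body (76 mm by 85 mm) begins 54 mm behind the grasp point. The pads swing forward as they close: fully open they stand 13 mm farther back than shut.
Start: joints at [64.549, 7.471, 85.268, -0, 87.261, -4.893], TCP at [210.669, 561.804, 231.292] pointing down, gripper open.
Joint ranges: [-169.43, 169.43], [-51.17, 129.36], [1.28, 143.12], [-76.62, 256.62], [0, 156.53], [-152.29, 152.29]. Speed limits (degrees/s): [136.94, 136.94, 159.86, 180, 180, 180].

### API

Orientations are given as [roll, pitch, yaw] about the fixed x, y, z axes, in that order (R = Rz(yaw) Ry(pitch) Rx(roll)).
In Python, from bench import status, eyes, r gives the robot as it stands.
- The arm moves only by the shell command python3 -m handwheel 'ROWS' [FORCE]. ROWS is a JSON object whose one key "series" holds a list that holds one entry, the list of rows, each a list of 7 numbers: the shift along the tool's x, y, z in cm, then the turn, a rotation vector about the tool's x, y, z in rad, then the opening, from 0 (shut) to 1 (fully open). In form: {"series": [[[tx, ty, tz, rx, ry, rz, claw], ...]]}. A call has 1 to 12 rows; each row is the pose to reach, as a shift and turn from the pose commanded when the call began, along the tool's axes at that moment; what a row does not reach only later rows make up. A row lasts 1/8 s, in which the tool goes at most 62.5 mm and 10.7 degrees, less where a joint would pass 70% of its speed; a pose out of reach is approached as far as the arm can. A call with a gripper value outside its range is refused whole. The fingers move at their own pace and stop on an object; FORCE is the grip in N (left out, the last holds). Time passes only in rows, so rows that repeat a pose let the fingers close. It gives the time, the measured TCP pose, the force, the opening and the grip force at its end, in the units of the state.
- status.sense(): the state, without advancing time (a new reading comes with each control period).
- eyes.snapshot(name): name is "scene" or "top" or "wrist"; returns a dict with "img" (480x640x3 uint8, red, green, blue), "mtx" (3x3 intrinsics, pixels), "k1" (the pictures are not rectified: a ray, as slopes to the right and down, at radius r is drawn at 1 + k1 r^2 times it, then the intrinsics apply), "R" (3x3) and "t" (3): a world point X has camera coordinates R X + t. Camera axes: x right, y down, z forward; pixel columns grow to the right and rows downward; lengths in mm; the calibration is good to about 2 mm. A picture is of the moment at which its call begins. There is no depth.
- r.hand_in(): hands the job in; it is judged then, once.
The state is a dict: "time": time; "joint_pos": joint angles; "qd": joint speeds; "joint_efforts": joint torques, N m; "tool_pos": TCP position; "tcp_rot": TCP orientation; "ft_force": force on the tool from outside, world axes, zero at the start; "wrist_torque": the same for the moment, N m; "finger_gap": finger opening in mm; "grip_force": force on a finger pad.
Only numpy, scipy, OpenCV 4.12 (cv2) and the standard library are available. Lean on these libraries where they do the work, as an engineer would, in place of code of your own. Each camera call takes 0.05 s, during which the arm holds its last target. There are 200 camera calls.

## Working session

There is one attempt and no reset: what is moved stays moved. The work goes in short steps, Python scripts to look and compute and a shell command to move; the robot and the scene stay as the last step left them, time stands still between calls to the robot, and variables do not carry over. Pictures are saved under pics/ and viewed, at most 14 in all, crops included, and the job is handed in when it is done.

```bash
mkdir -p pics; ls; python3 - <<'E'
from bench import status, eyes, r
import cv2,pickle
print(status.sense())
d={}
for n in("scene","top"):
    s=eyes.snapshot(n); d[n]=s; cv2.imwrite(f"pics/{n}0.png",s["img"][:,:,::-1]); print(n,s["mtx"],s["k1"],s["R"],s["t"])
pickle.dump(d,open("s0.pkl","wb"))
E
```

```text
pics
{'time': 0.0, 'joint_pos': array([ 6.45495616e+01,  7.51490478e+00,  8.53316715e+01, -2.11984340e-03,
        8.72619388e+01, -4.89217127e+00]), 'qd': array([ 0.09677507,  0.03175256,  0.05631418, -0.02369213,  0.05977054,
        0.00880034]), 'joint_efforts': array([ 4.77439644e-04, -5.69386768e+01, -5.00558925e+01, -8.68413872e-05,
        1.44804135e-02, -2.75316989e-05]), 'tool_pos': array([210.43259893, 561.27818295, 230.22363548]), 'tcp_rot': array([-1.79891700e+02, -7.14473563e-03,  1.59441829e+02]), 'ft_force': array([ 0.08556265,  0.31546823, -0.21636282]), 'wrist_torque': array([-0.02005147,  0.03221549, -0.01849963]), 'grip_force': 0.0, 'finger_gap': 85.56378970295151}
scene [[444.19912614   0.         319.27216438]
 [  0.         444.19912614 241.17597331]
 [  0.           0.           1.        ]] -0.0844555845221174 [[ 0.61388638 -0.78931382  0.01127839]
 [-0.41677663 -0.33621431 -0.84454555]
 [ 0.67040343  0.51375444 -0.53536494]] [-317.21326506  249.75879306  639.11095487]
top [[560.69860989   0.         322.00141902]
 [  0.         560.69860989 236.68504736]
 [  0.           0.           1.        ]] -0.1037339065245533 [[ 0.09016379 -0.99591899 -0.00398233]
 [-0.97156099 -0.08707809 -0.22019685]
 [ 0.21895145  0.02372286 -0.97544733]] [-43.81925924 500.31416371 912.42682966]
```

View pics/top0.png

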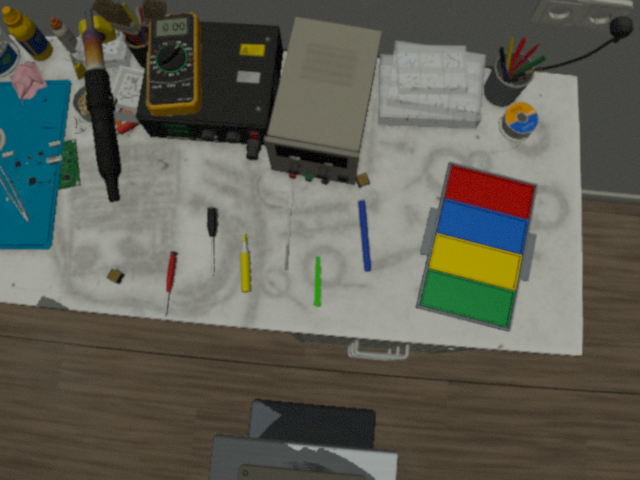

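View pics/scene0.png

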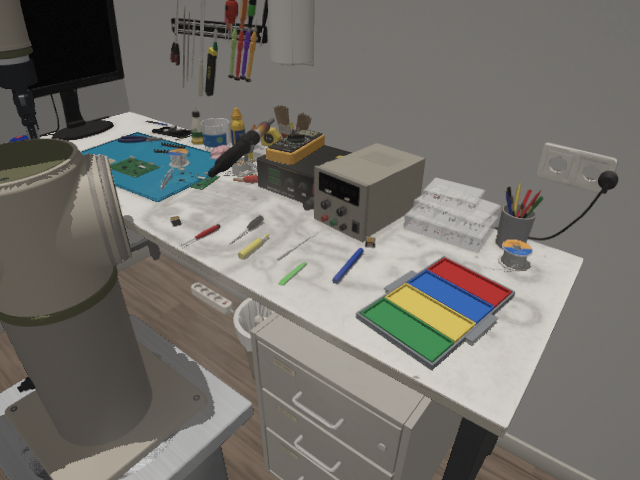

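Top view: red driver (171,285) with its blade at the bottom, black driver (212,240), glue (245,265) with nozzle up, steel (290,230), green (318,281), marker (365,236). The bays from far to near are red, blue, yellow, green, around (480,245). The scene view agrees.

```bash
cat > h.py <<'E'
import cv2,numpy as np
from scipy.spatial.transform import Rotation as Ro
def ray(s,p,z):
    n=cv2.undistortPoints(np.float64(p).reshape(-1,1,2),s["mtx"],np.array([s["k1"],0,0,0])).reshape(-1,2)
    R,t=np.array(s["R"]),np.array(s["t"]); C=-R.T@t
    d=np.c_[n,np.ones(len(n))]@R
    return C+d*((z-C[2])/d[:,2])[:,None]
# hue lo,hi,minS,minV
COL={"red":(172,6),"yellow":(20,34),"green":(45,75),"blue":(108,130)}
def mask(img,c,S=110,V=50):
    h=cv2.cvtColor(img,cv2.COLOR_RGB2HSV); a,b=COL[c]; H=h[...,0]
    m=((H>=a)&(H<=b)) if a<b else ((H>=a)|(H<=b))
    return (m&(h[...,1]>S)&(h[...,2]>V)).astype(np.uint8)
def blobs(s,c,roi,amin=40):
    x0,y0,x1,y1=roi; m=mask(s["img"],c); k=np.zeros_like(m); k[y0:y1,x0:x1]=m[y0:y1,x0:x1]
    cs,_=cv2.findContours(k,cv2.RETR_EXTERNAL,cv2.CHAIN_APPROX_NONE)
    return [q.reshape(-1,2) for q in cs if cv2.contourArea(q)>amin]
def rect(s,cnt,z):
    w=ray(s,cnt,z)[:,:2]; (c,wh,a)=cv2.minAreaRect(w.astype(np.float32))
    if wh[0]<wh[1]: a+=90; wh=wh[::-1]
    return np.round(c,1),np.round(wh,1),round((a+90)%180-90,1)   # centre, (len,width), axis angle
def go(pos,yaw):
    "shift (cm) and turn (rad) in tool axes from the measured pose"
    from bench import status
    st=status.sense(); R0=Ro.from_euler("xyz",st["tcp_rot"],degrees=True)
    sh=R0.inv().apply(np.array(pos)-st["tool_pos"])/10
    rv=(R0.inv()*Ro.from_euler("xyz",[180,0,yaw],degrees=True)).as_rotvec()
    return sh.round(2),rv.round(3)
E
python3 - <<'E'
import pickle
from h import *
d=pickle.load(open("s0.pkl","rb"))
for v,items,bays in(("top",(140,190,400,330),(410,150,550,335)),("scene",(165,200,375,300),(355,250,520,365))):
    for c,z in(("red",6.5),("yellow",8),("green",5),("blue",7.5)):
        for b in blobs(d[v],c,items,15): print(v,c,"item",b.mean(0).round(),*rect(d[v],b,z))
        for b in blobs(d[v],c,bays,300): print(v,c,"bay",b.mean(0).round(),*rect(d[v],b,14))
E
```

```text
top red item [171. 272.] [423.9 269.5] [69.7 11.3] -0.3
top red bay [489. 191.] [ 625.8 -299.6] [161.7  66.6] 80.5
top yellow item [245. 272.] [436.3 134.4] [69.6 16.1] 8.9
top yellow bay [475. 262.] [ 490.9 -276.4] [162.1  67.7] 80.2
top green item [317. 282.] [432.2   4.1] [86.6 10.7] 5.2
top green bay [468. 298.] [ 424.3 -265. ] [161.1  66.8] 80.4
top blue item [364. 235.] [523.  -73.4] [129.3  11.1] 9.3
scene red item [207. 231.] [426.  270.1] [68.3 16.8] -1.0
scene red item [324. 218.] [655.2  92.6] [27.7 13.5] 24.0
scene red bay [469. 281.] [ 623.6 -300.1] [162.6  71.3] 79.5
scene yellow bay [430. 311.] [ 489.1 -277.2] [162.   70.1] 80.0
scene green bay [407. 328.] [ 423.3 -265.8] [160.6  67.6] 80.1
scene blue item [349. 264.] [530.3 -71.3] [130.9  13.5] 8.7
scene blue bay [451. 295.] [ 558.2 -288.4] [162.2  68.3] 79.6
```

```bash
python3 - <<'E'
from h import *
print(go([415,270,110],179.5))
E
```

```text
(array([-29.38, -20.08,  12.07]), array([-0.002, -0.   , -0.35 ]))
```

```bash
python3 -m handwheel '{"series": [[[-29.4,-20.1,3,0,0,-0.35,0.5],[-29.4,-20.1,3,0,0,-0.35,0.5],[-29.4,-20.1,3,0,0,-0.35,0.5],[-29.4,-20.1,6,0,0,-0.35,0.5],[-29.4,-20.1,9,0,0,-0.35,0.5],[-29.4,-20.1,12,0,0,-0.35,0.5],[-29.4,-20.1,12,0,0,-0.35,0.5],[-29.4,-20.1,12,0,0,-0.35,0.5],[-29.4,-20.1,12,0,0,-0.35,0.5]]]}' 40; python3 - <<'E'
from h import *
from bench import eyes
s=eyes.snapshot("wrist"); cv2.imwrite("pics/w1.png",s["img"][:,:,::-1])
for b in blobs(s,"red",(0,0,640,480),300): print(b.mean(0),*rect(s,b,6.5))
print(go([415,270,2],179.5))
E
```

```text
time: 1.23
tool_pos: [415.7, 271.9, 112.8]
tcp_rot: [179.9, 0.1, 179.6]
ft_force: [-0.3, 0.8, -0.2]
finger_gap: 42.6
grip_force: 0.0
[313.78688525 247.74180328] [423.9 271.3] [68.8 11.4] -0.2
(array([ 0.1 , -0.23, 11.11]), array([0.002, 0.002, 0.001]))
```

View pics/w1.png

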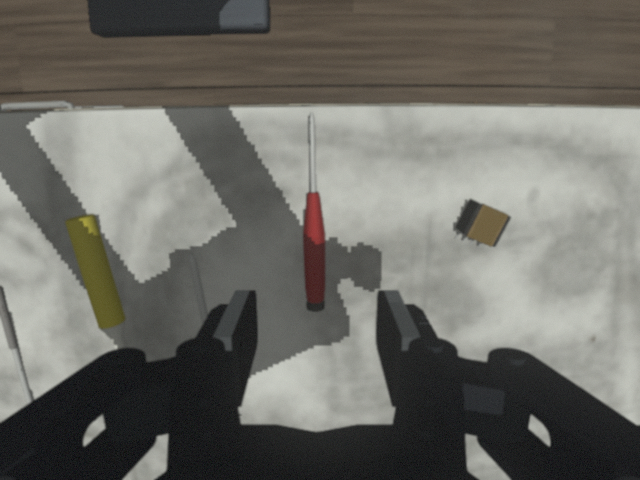

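The wrist view shows the red driver centred between the fingers (314,250), with its blade up-image. Measured y = 271, matching the top view. I'll descend and grip.

```bash
python3 -m handwheel '{"series": [[[0.1,-0.1,4,0,0,0,0.5],[0.1,-0.1,8,0,0,0,0.5],[0.1,-0.1,10,0,0,0,0.4],[0.1,-0.1,10.7,0,0,0,0.4],[0.1,-0.1,11,0,0,0,0.4],[0.1,-0.1,11,0,0,0,0.4]]]}' 40; python3 -c "
from h import *
print(go([415,271,2],179.5))"
```

```text
time: 2.02
tool_pos: [415.2, 270.1, 2.5]
tcp_rot: [179.9, 0.1, 179.5]
ft_force: [-0.2, -0.2, -0.0]
finger_gap: 34.4
grip_force: 0.0
(array([0.02, 0.09, 0.05]), array([0.001, 0.002, 0.   ]))
```

Close, then lift slightly.

```bash
python3 -m handwheel '{"series": [[[0,0.1,0,0,0,0,0.2],[0,0.1,0,0,0,0,0],[0,0.1,0,0,0,0,0],[0,0.1,0,0,0,0,0],[0,0.1,0,0,0,0,0],[0,0.1,-1,0,0,0,0],[0,0.1,-3,0,0,0,0],[0,0.1,-8,0,0,0,0],[0,0.1,-10,0,0,0,0],[0,0.1,-10,0,0,0,0]]]}' 40; python3 -c "
from h import *
print(go([560,-150,105],80));print(go([623,-310,105],80))"
```

```text
time: 3.28
tool_pos: [415.9, 271.1, 103.8]
tcp_rot: [179.9, 0.2, 179.5]
ft_force: [0.2, 0.1, -0.1]
finger_gap: 11.0
grip_force: 39.2
(array([-14.78, -41.98,  -0.15]), array([5.000e-03, 1.000e-03, 1.736e+00]))
(array([-21.23, -57.92,  -0.16]), array([5.000e-03, 1.000e-03, 1.736e+00]))
```

```bash
python3 -m handwheel '{"series": [[[-21.2,-57.9,-0.2,0,0,1.736,0],[-21.2,-57.9,-0.2,0,0,1.736,0],[-21.2,-57.9,-0.2,0,0,1.736,0],[-21.2,-57.9,-0.2,0,0,1.736,0],[-21.2,-57.9,-0.2,0,0,1.736,0],[-21.2,-57.9,-0.2,0,0,1.736,0],[-21.2,-57.9,-0.2,0,0,1.736,0],[-21.2,-57.9,-0.2,0,0,1.736,0],[-21.2,-57.9,-0.2,0,0,1.736,0],[-21.2,-57.9,-0.2,0,0,1.736,0],[-21.2,-57.9,-0.2,0,0,1.736,0],[-21.2,-57.9,-0.2,0,0,1.736,0]]]}' ; python3 - <<'E'
from h import *
from bench import eyes
s=eyes.snapshot("wrist"); cv2.imwrite("pics/w2.png",s["img"][:,:,::-1])
print(go([623,-310,10],80))
E
```

```text
time: 4.78
tool_pos: [620.1, -309.8, 101.0]
tcp_rot: [-179.8, -0.1, 80.0]
ft_force: [0.1, -0.2, 0.2]
finger_gap: 11.3
grip_force: 39.3
(array([-0.04,  0.29,  9.17]), array([-0.002, -0.001,  0.001]))
```

View pics/w2.png

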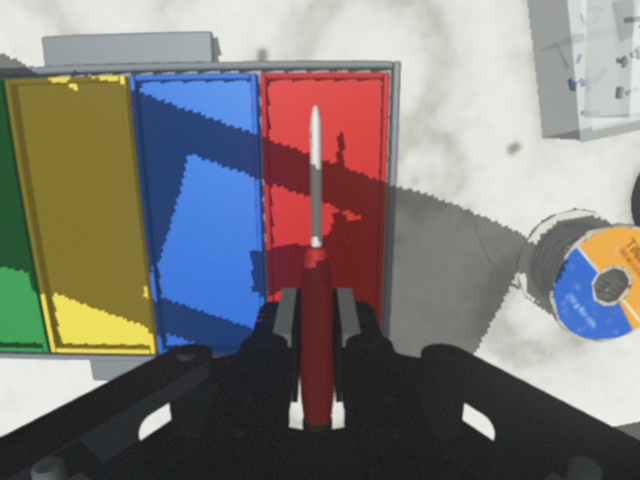

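The driver is held level over the red insert, blade at (316,170), well inside the side walls.

```bash
python3 -m handwheel '{"series": [[[0,0.3,4,0,0,0,0],[0,0.3,7,0,0,0,0],[0,0.3,8.3,0,0,0,0],[0,0.3,8.7,0,0,0,0],[0,0.3,9,0,0,0,0],[0,0.3,9.1,0,0,0,0],[0,0.3,9.1,0,0,0,0]]]}' ; python3 -c "
from h import *
print(go([623,-310,10],80))"
```

```text
time: 5.7
tool_pos: [624.7, -311.3, 13.2]
tcp_rot: [179.9, 0.0, 80.0]
ft_force: [-0.7, 0.6, -0.2]
finger_gap: 10.6
grip_force: 39.3
(array([ 0.1 , -0.19,  0.32]), array([0.001, 0.   , 0.   ]))
```

```bash
python3 -m handwheel '{"series": [[[0,0,0.1,0,0,0,0],[0,0,0.2,0,0,0,0],[0,0,0.3,0,0,0,0],[0,0,0.35,0,0,0,0],[0,0,0.35,0,0,0,0]]]}' 
cat >> h.py <<'E'
import json,os
def cmd(*rows):
    "commanded pose: append final rows of moves made, return pos, Rotation"
    f="cmd.json"; L=json.load(open(f)) if os.path.exists(f) else []
    L+=[list(q) for q in rows]; json.dump(L,open(f,"w"))
    p=np.array([210.669,561.804,231.292]); R=Ro.from_euler("xyz",[180,0,159.442],degrees=True)
    for q in L: p=p+R.apply(np.array(q[:3])*10); R=R*Ro.from_rotvec(q[3:6])
    return p,R
def plan(pos,yaw):
    p,R=cmd()
    return R.inv().apply(np.array(pos)-p).round(1)/10,(R.inv()*Ro.from_euler("xyz",[180,0,yaw],degrees=True)).as_rotvec().round(3)
E
python3 -c "
from h import *
p,R=cmd([-29.4,-20.1,12,0,0,-.35],[.1,-.1,11,0,0,0],[0,.1,-10,0,0,0],[-21.2,-57.9,-.2,0,0,1.736],[0,.3,9.1,0,0,0],[0,0,.35,0,0,0])
print(p,R.as_euler('xyz',degrees=True))"
```

```text
time: 6.32
tool_pos: [624.4, -311.1, 9.4]
tcp_rot: [180.0, 0.0, 80.0]
ft_force: [-2.4, 0.5, 4.6]
finger_gap: 10.5
grip_force: 39.8
[ 624.21263457 -310.99017836    8.792     ] [180.           0.          80.03004959]
```

Contact is light (4.6 N), so the driver is on the floor. Open, rise and look.

```bash
python3 -m handwheel '{"series": [[[0,0,0,0,0,0,0.17],[0,0,0,0,0,0,0.25],[0,0,0,0,0,0,0.27],[0,0,-0.5,0,0,0,0.27],[0,0,-2,0,0,0,0.27],[0,0,-5,0,0,0,0.4],[0,0,-10,0,0,0,0.5],[0,0,-12,0,0,0,0.5],[0,0,-12,0,0,0,0.5]]]}' ;python3 - <<'E'
from h import *
from bench import eyes
cmd([0,0,-12,0,0,0])
s=eyes.snapshot("wrist"); cv2.imwrite("pics/w3.png",s["img"][:,:,::-1])
print(plan([436,134.5,120],8.9))
E
```

```text
time: 7.45
tool_pos: [625.8, -311.9, 132.2]
tcp_rot: [179.7, 0.1, 80.0]
ft_force: [1.3, 0.4, -0.2]
finger_gap: 42.6
grip_force: 0.0
(array([ 40.62, -26.25,   0.88]), array([-0.   , -0.   ,  1.241]))
```

View pics/w3.png

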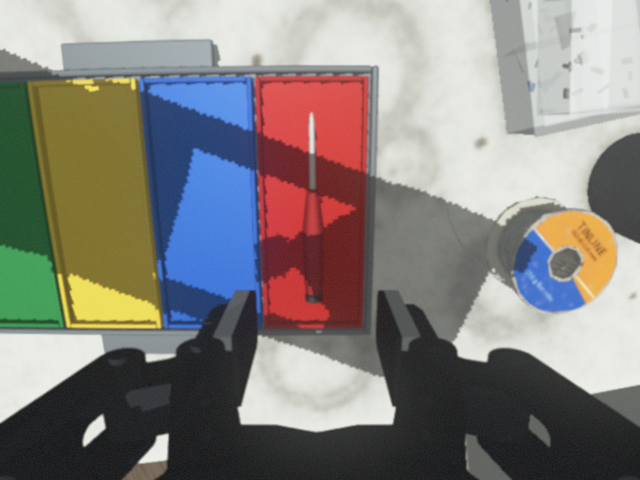

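Red lies in its insert at (312,205), well clear of the walls. Next is the glue. The yellow blob (70 mm) is the body only, so the object middle is about 18.7 mm further towards the nozzle.

```bash
python3 -c "
from h import *
print(plan([454,137,121],8.9))"
```

```text
(array([ 41.18, -24.52,   0.78]), array([-0.   , -0.   ,  1.241]))
```

```bash
python3 -m handwheel '{"series": [[[41.2,-24.5,0,0,0,1.241,0.5],[41.2,-24.5,0,0,0,1.241,0.5],[41.2,-24.5,0,0,0,1.241,0.5],[41.2,-24.5,0,0,0,1.241,0.5],[41.2,-24.5,0,0,0,1.241,0.5],[41.2,-24.5,0,0,0,1.241,0.5],[41.2,-24.5,0,0,0,1.241,0.5],[41.2,-24.5,0,0,0,1.241,0.5],[41.2,-24.5,0,0,0,1.241,0.5],[41.2,-24.5,0,0,0,1.241,0.5],[41.2,-24.5,0,0,0,1.241,0.5]]]}' ;python3 - <<'E'
from h import *
from bench import eyes
cmd([41.2,-24.5,0,0,0,1.241])
s=eyes.snapshot("wrist"); cv2.imwrite("pics/w4.png",s["img"][:,:,::-1])
for b in blobs(s,"yellow",(0,0,640,480),300): print(b.mean(0),*rect(s,b,8))
E
```

```text
time: 8.88
tool_pos: [454.2, 136.0, 128.0]
tcp_rot: [180.0, 0.1, 8.8]
ft_force: [0.5, 0.2, 0.6]
finger_gap: 42.7
grip_force: 0.0
[313.32926829 257.35365854] [434.4 135.9] [70.4 15.5] 8.4
```

View pics/w4.png

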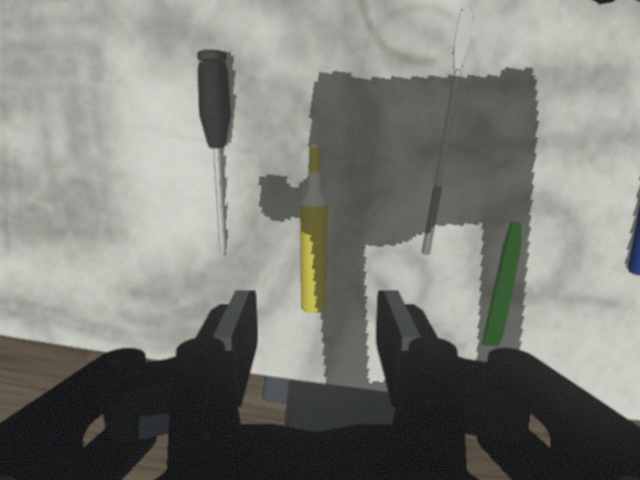

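The glue tube is at (313,257) with its nozzle up. The body centre is (434.4,135.9), so I'll grip near (450,138). The black driver (222,150) and the steel stick are well clear.

```bash
python3 -c "
from h import *
print(plan([450,138,2],8.5))"
```

```text
(array([-0.41, -0.14, 12.68]), array([-0.   , -0.   ,  0.007]))
```

```bash
python3 -m handwheel '{"series": [[[-0.4,-0.1,5,0,0,0,0.5],[-0.4,-0.1,9,0,0,0,0.5],[-0.4,-0.1,11.5,0,0,0,0.4],[-0.4,-0.1,12.4,0,0,0,0.4],[-0.4,-0.1,12.7,0,0,0,0.4],[-0.4,-0.1,12.7,0,0,0,0.2],[-0.4,-0.1,12.7,0,0,0,0],[-0.4,-0.1,12.7,0,0,0,0],[-0.4,-0.1,12.7,0,0,0,0],[-0.4,-0.1,12.7,0,0,0,0]]]}' 30; python3 -c "
from h import *
cmd([-.4,-.1,12.7,0,0,0]);p,R=cmd();print(p)"
python3 -m handwheel '{"series": [[[0,0,-1,0,0,0,0],[0,0,-4,0,0,0,0],[0,0,-9,0,0,0,0],[0,0,-10,0,0,0,0],[0,0,-10,0,0,0,0]]]}'; python3 -c "
from h import *
cmd([0,0,-10,0,0,0]);print(plan([489.5,-280,102],80))"
```

```text
time: 10.18
tool_pos: [451.1, 137.8, 2.9]
tcp_rot: [180.0, -0.1, 8.9]
ft_force: [-0.6, 0.3, 6.5]
finger_gap: 15.9
grip_force: 30.9
[450.13598149 137.57259358   1.792     ]
time: 10.8
tool_pos: [450.8, 137.8, 102.7]
tcp_rot: [-180.0, -0.1, 8.9]
ft_force: [-0.8, 0.3, -1.0]
finger_gap: 16.2
grip_force: 30.1
(array([-2.590e+00,  4.186e+01, -2.000e-02]), array([-0.  , -0.  , -1.24]))
```

```bash
python3 -m handwheel '{"series": [[[-2.6,41.9,0,0,0,-1.24,0],[-2.6,41.9,0,0,0,-1.24,0],[-2.6,41.9,0,0,0,-1.24,0],[-2.6,41.9,0,0,0,-1.24,0],[-2.6,41.9,0,0,0,-1.24,0],[-2.6,41.9,0,0,0,-1.24,0],[-2.6,41.9,0,0,0,-1.24,0],[-2.6,41.9,0,0,0,-1.24,0],[-2.6,41.9,0,0,0,-1.24,0],[-2.6,41.9,0,0,0,-1.24,0]]]}'
python3 -m handwheel '{"series": [[[0,0,4,0,0,0,0],[0,0,7,0,0,0,0],[0,0,8.3,0,0,0,0],[0,0,8.8,0,0,0,0],[0,0,9,0,0,0,0],[0,0,9.15,0,0,0,0],[0,0,9.25,0,0,0,0],[0,0,9.25,0,0,0,0]]]}'
python3 -c "
from h import *
print(cmd([-2.6,41.9,0,0,0,-1.24],[0,0,9.25,0,0,0])[0])"
```

```text
time: 12.05
tool_pos: [488.5, -279.1, 100.0]
tcp_rot: [-179.8, -0.1, 79.9]
ft_force: [-0.3, -0.2, 1.1]
finger_gap: 16.3
grip_force: 30.1
time: 13.05
tool_pos: [490.0, -280.8, 10.0]
tcp_rot: [179.9, 0.0, 80.0]
ft_force: [1.0, -0.8, 2.1]
finger_gap: 16.6
grip_force: 30.3
[ 489.46225181 -280.38726629    9.292     ]
```

```bash
python3 -m handwheel '{"series": [[[0,0,0.05,0,0,0,0.22],[0,0,0.05,0,0,0,0.27],[0,0,0.05,0,0,0,0.3],[0,0,-0.5,0,0,0,0.3],[0,0,-2,0,0,0,0.3],[0,0,-5,0,0,0,0.4],[0,0,-10,0,0,0,0.5],[0,0,-11,0,0,0,0.5],[0,0,-11,0,0,0,0.5]]]}' ;python3 - <<'E'
from h import *
from bench import eyes
cmd([0,0,-11,0,0,0])
s=eyes.snapshot("wrist"); cv2.imwrite("pics/w5.png",s["img"][:,:,::-1])
print(plan([432,4,120],5.2))
E
```

```text
time: 14.18
tool_pos: [490.3, -281.0, 121.0]
tcp_rot: [179.8, 0.1, 80.0]
ft_force: [0.4, -0.3, -1.6]
finger_gap: 43.0
grip_force: 0.0
(array([ 27.  , -10.61,  -0.07]), array([-0.   , -0.   ,  1.305]))
```

View pics/w5.png

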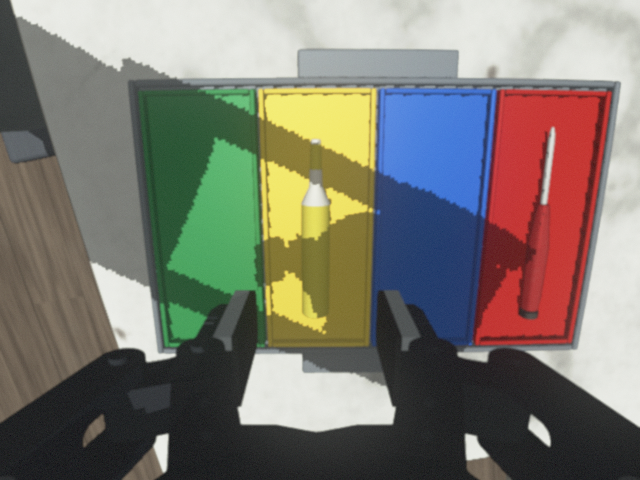

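The glue lies in the yellow insert at (315,230) and red is still in place at (538,220). On to the green stick.

```bash
python3 -m handwheel '{"series": [[[27,-10.6,0,0,0,1.305,0.5],[27,-10.6,0,0,0,1.305,0.5],[27,-10.6,0,0,0,1.305,0.5],[27,-10.6,0,0,0,1.305,0.5],[27,-10.6,0,0,0,1.305,0.5],[27,-10.6,0,0,0,1.305,0.5],[27,-10.6,0,0,0,1.305,0.5],[27,-10.6,0,0,0,1.305,0.5],[27,-10.6,0,0,0,1.305,0.5],[27,-10.6,0,0,0,1.305,0.5]]]}' ;python3 - <<'E'
from h import *
from bench import eyes
cmd([27,-10.6,0,0,0,1.305])
s=eyes.snapshot("wrist"); cv2.imwrite("pics/w6.png",s["img"][:,:,::-1])
for b in blobs(s,"green",(0,0,640,480),300): print(b.mean(0),*rect(s,b,5)); c=rect(s,b,5)
print(plan([432,4,1.5],5.2), plan([*c[0],1.5],c[2]))
E
```

```text
time: 15.48
tool_pos: [431.4, 4.0, 118.3]
tcp_rot: [-180.0, 0.1, 5.3]
ft_force: [0.0, 0.3, -0.3]
finger_gap: 42.6
grip_force: 0.0
[627.55102041 262.9755102 ] [ 429.7 -192.2] [73.2 27.1] 17.2
[315.84717608 224.04983389] [440.8   6.3] [74.3  9.4] 5.3
(array([-1.000e-02, -1.000e-02,  1.178e+01]), array([-0., -0.,  0.])) (array([ 0.89, -0.16, 11.78]), array([-0.   , -0.   , -0.002]))
```

```bash
python3 -m handwheel '{"series": [[[0.1,-0.1,5,0,0,0,0.5],[0.1,-0.1,9,0,0,0,0.4],[0.1,-0.1,11,0,0,0,0.35],[0.1,-0.1,11.6,0,0,0,0.35],[0.1,-0.1,11.75,0,0,0,0.35],[0.1,-0.1,11.75,0,0,0,0.2],[0.1,-0.1,11.75,0,0,0,0],[0.1,-0.1,11.75,0,0,0,0],[0.1,-0.1,11.75,0,0,0,0],[0.1,-0.1,11.75,0,0,0,0]]]}' 25
python3 -m handwheel '{"series": [[[0,0,-1,0,0,0,0],[0,0,-4,0,0,0,0],[0,0,-9,0,0,0,0],[0,0,-10,0,0,0,0],[0,0,-10,0,0,0,0]]]}'; python3 - <<'E'
from h import *
from bench import eyes
print(cmd([.1,-.1,11.75,0,0,0])[0])
cmd([0,0,-10,0,0,0])
s=eyes.snapshot("wrist"); cv2.imwrite("pics/w7.png",s["img"][:,:,::-1])
print(plan([424,-265.5,102],80))
E
```

```text
time: 16.77
tool_pos: [434.1, 4.9, 2.9]
tcp_rot: [180.0, -0.1, 5.2]
ft_force: [-0.5, -1.0, 6.7]
finger_gap: 9.7
grip_force: 24.9
time: 17.4
tool_pos: [433.7, 5.0, 102.8]
tcp_rot: [180.0, -0.1, 5.2]
ft_force: [-0.5, 0.0, -1.2]
finger_gap: 9.8
grip_force: 24.4
[432.99805993   5.03139202   1.792     ]
(array([-3.350e+00,  2.686e+01, -2.000e-02]), array([-0.   , -0.   , -1.305]))
```

View pics/w7.png

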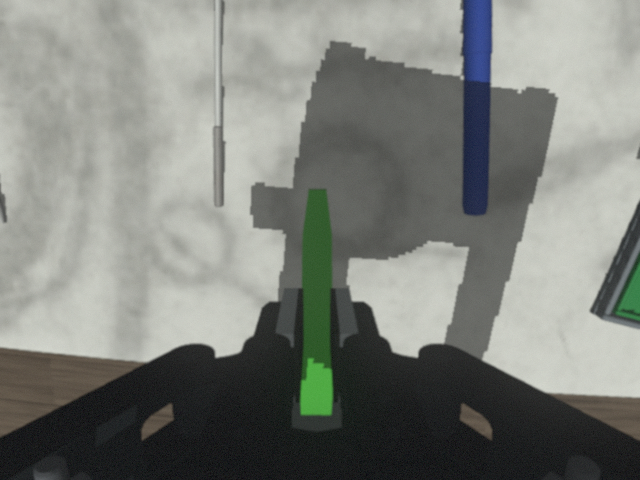

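The green stick is held straight between the pads at (317,300), and the marker is visible at (477,110). Now the green insert.

```bash
python3 -m handwheel '{"series": [[[-3.3,26.9,0,0,0,-1.305,0],[-3.3,26.9,0,0,0,-1.305,0],[-3.3,26.9,0,0,0,-1.305,0],[-3.3,26.9,0,0,0,-1.305,0],[-3.3,26.9,0,0,0,-1.305,0],[-3.3,26.9,0,0,0,-1.305,0],[-3.3,26.9,0,0,0,-1.305,0],[-3.3,26.9,0,0,0,-1.305,0],[-3.3,26.9,0,0,0,-1.305,0],[-3.3,26.9,0,0,0,-1.305,0]]]}'
python3 -m handwheel '{"series": [[[0,0,4,0,0,0,0],[0,0,7,0,0,0,0],[0,0,8.3,0,0,0,0],[0,0,8.8,0,0,0,0],[0,0,9,0,0,0,0],[0,0,9.15,0,0,0,0],[0,0,9.25,0,0,0,0],[0,0,9.25,0,0,0,0]]]}'
python3 -c "
from h import *
print(cmd([-3.3,26.9,0,0,0,-1.305],[0,0,9.25,0,0,0])[0])"
```

```text
time: 18.7
tool_pos: [423.9, -265.3, 100.6]
tcp_rot: [-179.9, -0.1, 79.8]
ft_force: [0.2, 0.6, -0.1]
finger_gap: 9.4
grip_force: 24.4
time: 19.7
tool_pos: [425.1, -266.3, 10.0]
tcp_rot: [179.9, 0.0, 80.0]
ft_force: [0.7, 0.3, 2.8]
finger_gap: 9.3
grip_force: 24.8
[ 424.52236714 -265.85264707    9.292     ]
```

```bash
python3 -m handwheel '{"series": [[[0,0,0.05,0,0,0,0.15],[0,0,0.05,0,0,0,0.2],[0,0,0.05,0,0,0,0.25],[0,0,-0.5,0,0,0,0.25],[0,0,-2,0,0,0,0.25],[0,0,-5,0,0,0,0.4],[0,0,-10,0,0,0,0.5],[0,0,-11,0,0,0,0.5],[0,0,-11,0,0,0,0.5]]]}' ;python3 - <<'E'
from h import *
from bench import eyes
cmd([0,0,-11,0,0,0])
s=eyes.snapshot("wrist"); cv2.imwrite("pics/w8.png",s["img"][:,:,::-1])
print(plan([526,-72.5,120],9))
E
```

```text
time: 20.82
tool_pos: [425.3, -266.5, 120.9]
tcp_rot: [179.8, 0.1, 80.0]
ft_force: [0.4, -0.4, -0.3]
finger_gap: 42.4
grip_force: 0.0
(array([20.81,  6.63, -0.07]), array([-0.   , -0.   ,  1.239]))
```

View pics/w8.png

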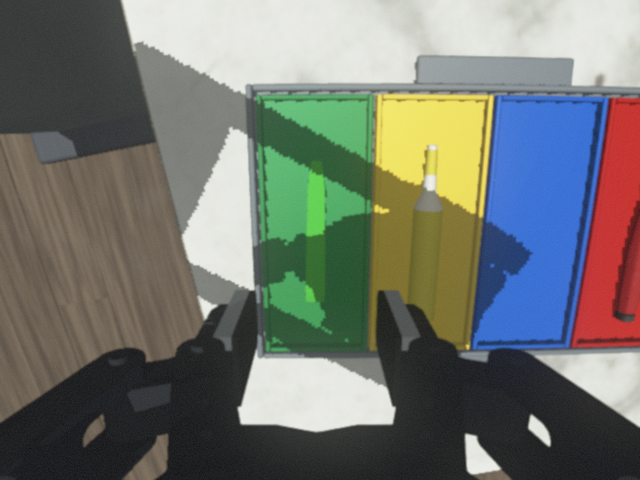

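Green is flat in its insert at (315,230). Marker next.

```bash
python3 -m handwheel '{"series": [[[20.8,6.6,0,0,0,1.239,0.5],[20.8,6.6,0,0,0,1.239,0.5],[20.8,6.6,0,0,0,1.239,0.5],[20.8,6.6,0,0,0,1.239,0.5],[20.8,6.6,0,0,0,1.239,0.5],[20.8,6.6,0,0,0,1.239,0.5],[20.8,6.6,0,0,0,1.239,0.5],[20.8,6.6,0,0,0,1.239,0.5],[20.8,6.6,0,0,0,1.239,0.5]]]}' ;python3 - <<'E'
from h import *
from bench import eyes
cmd([20.8,6.6,0,0,0,1.239])
s=eyes.snapshot("wrist"); cv2.imwrite("pics/w9.png",s["img"][:,:,::-1])
for b in blobs(s,"blue",(0,0,640,480),300): print(b.mean(0),*rect(s,b,7.5)); c=rect(s,b,7.5)
print(plan([526,-72.5,2],9))
E
```

```text
time: 22.0
tool_pos: [525.0, -72.4, 118.2]
tcp_rot: [-180.0, 0.1, 9.2]
ft_force: [0.7, 1.0, -0.7]
finger_gap: 42.5
grip_force: 0.0
[316.72619048 227.25      ] [516.6 -73. ] [119.8  12.5] 9.6
[596.87855297 216.89664083] [ 566.  -249.3] [83.  67.6] 80.3
(array([ 0.03,  0.  , 11.73]), array([-0., -0., -0.]))
```

```bash
python3 -m handwheel '{"series": [[[-0.1,-0.1,5,0,0,0,0.5],[-0.1,-0.1,9,0,0,0,0.4],[-0.1,-0.1,11,0,0,0,0.4],[-0.1,-0.1,11.6,0,0,0,0.4],[-0.1,-0.1,11.7,0,0,0,0.4],[-0.1,-0.1,11.7,0,0,0,0.2],[-0.1,-0.1,11.7,0,0,0,0],[-0.1,-0.1,11.7,0,0,0,0],[-0.1,-0.1,11.7,0,0,0,0],[-0.1,-0.1,11.7,0,0,0,0]]]}' 25
python3 -m handwheel '{"series": [[[0,0,-1,0,0,0,0],[0,0,-4,0,0,0,0],[0,0,-9,0,0,0,0],[0,0,-10,0,0,0,0],[0,0,-10,0,0,0,0]]]}'; python3 - <<'E'
from h import *
from bench import eyes
print(cmd([-.1,-.1,11.7,0,0,0])[0])
cmd([0,0,-10,0,0,0])
s=eyes.snapshot("wrist"); cv2.imwrite("pics/w10.png",s["img"][:,:,::-1])
for n in("top","scene"):
    s=eyes.snapshot(n)
    roi=(280,150,410,330) if n=="top" else (280,180,400,330)
    for b in blobs(s,"blue",roi,20): print(n,*rect(s,b,108))
print(plan([558,-288.5,102],80))
E
```

```text
time: 23.3
tool_pos: [525.8, -72.0, 3.6]
tcp_rot: [179.9, -0.1, 9.0]
ft_force: [0.1, -0.1, 6.2]
finger_gap: 14.3
grip_force: 27.0
time: 23.92
tool_pos: [525.3, -71.8, 103.4]
tcp_rot: [180.0, -0.1, 9.0]
ft_force: [-0.0, -0.6, -0.2]
finger_gap: 14.4
grip_force: 26.2
[524.58656685 -71.6899327    2.292     ]
top [487.9 -78.1] [62.4 12.7] 9.6
scene [491.4 -77.5] [84.  13.8] 9.1
(array([-0.09, 21.94,  0.03]), array([-0.   , -0.   , -1.239]))
```

View pics/w10.png

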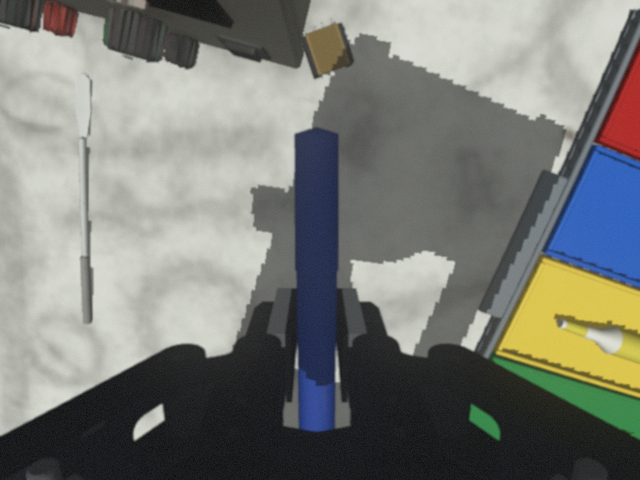

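The marker is held straight, far end at (317,130), near end at about (317,430). The length margin is only 10 mm, so I'll check its offset along its length.

```bash
python3 - <<'E'
from h import *
from bench import eyes
s=eyes.snapshot("wrist")
print("wrist ends",ray(s,[[317,130],[317,430]],108).round(1))
for n,roi in(("top",(280,150,410,330)),("scene",(280,180,400,330))):
    s=eyes.snapshot(n)
    for b in blobs(s,"blue",roi,8):
        w=ray(s,b,108); print(n,len(b),w[w[:,0].argmin()].round(),w[w[:,0].argmax()].round())
E
```

```text
wrist ends [[586.9 -60.7 108. ]
 [479.4 -77.8 108. ]]
top 82 [456. -81. 108.] [517. -77. 108.]
scene 46 [447. -88. 108.] [532. -66. 108.]
```

```bash
python3 -m handwheel '{"series": [[[0,21.8,0,0,0,-1.239,0],[0,21.8,0,0,0,-1.239,0],[0,21.8,0,0,0,-1.239,0],[0,21.8,0,0,0,-1.239,0],[0,21.8,0,0,0,-1.239,0],[0,21.8,0,0,0,-1.239,0],[0,21.8,0,0,0,-1.239,0],[0,21.8,0,0,0,-1.239,0],[0,21.8,0,0,0,-1.239,0],[0,21.8,0,0,0,-1.239,0]]]}'
python3 -m handwheel '{"series": [[[0,0,3,0,0,0,0],[0,0,6,0,0,0,0],[0,0,7,0,0,0,0],[0,0,7,0,0,0,0]]]}'
python3 - <<'E'
from h import *
from bench import eyes
print(cmd([0,21.8,0,0,0,-1.239],[0,0,7,0,0,0])[0])
s=eyes.snapshot("wrist"); cv2.imwrite("pics/w11.png",s["img"][:,:,::-1])
E
```

```text
time: 25.48
tool_pos: [558.6, -286.9, 102.1]
tcp_rot: [-180.0, -0.0, 79.9]
ft_force: [-0.5, 1.1, -0.6]
finger_gap: 14.2
grip_force: 26.2
time: 25.98
tool_pos: [558.2, -286.7, 31.8]
tcp_rot: [-179.9, -0.0, 80.0]
ft_force: [0.5, 0.1, 0.7]
finger_gap: 14.1
grip_force: 26.2
[ 558.62645672 -287.01593182   32.292     ]
```

View pics/w11.png

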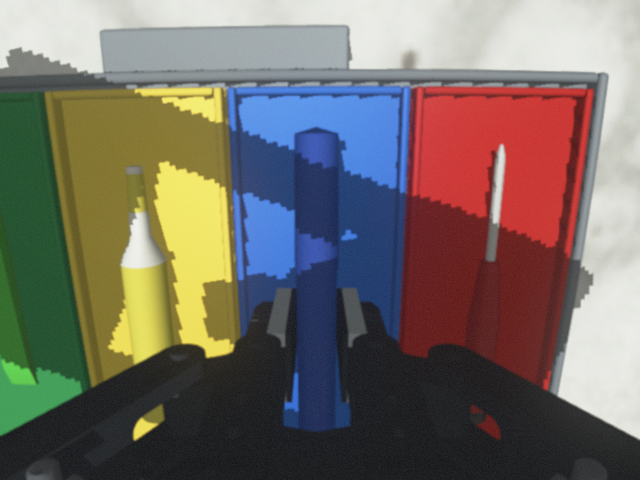

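The marker is centred sideways over the blue insert. Its end is at (317,130) and the insert's far inner edge is near (317,94). I'll check that gap in mm.

```bash
python3 - <<'E'
from h import *
from bench import eyes
s=eyes.snapshot("wrist")
a=ray(s,[[317,130]],37.5)[0];b=ray(s,[[317,95]],14)[0]
print(a,b,(b-a)@[np.cos(np.radians(80)),np.sin(np.radians(80)),0])
E
```

```text
[ 570.57766525 -223.22447725   37.5       ] [ 572.68030264 -211.5104726    14.        ] 11.90116175225776
```

A gap of 12 mm out of 21 mm total slack means it's centred. Lower it.

```bash
python3 -m handwheel '{"series": [[[0,0,1,0,0,0,0],[0,0,1.7,0,0,0,0],[0,0,2.05,0,0,0,0],[0,0,2.2,0,0,0,0],[0,0,2.25,0,0,0,0],[0,0,2.25,0,0,0,0]]]}'
```

```text
time: 26.82
tool_pos: [558.9, -287.0, 10.7]
tcp_rot: [180.0, 0.0, 80.0]
ft_force: [-2.3, 2.0, 7.3]
finger_gap: 14.3
grip_force: 27.1
```

```bash
python3 -m handwheel '{"series": [[[0,0,0,0,0,0,0.2],[0,0,0,0,0,0,0.25],[0,0,0,0,0,0,0.28],[0,0,-0.5,0,0,0,0.28],[0,0,-2,0,0,0,0.28],[0,0,-5,0,0,0,0.4],[0,0,-10,0,0,0,0.5],[0,0,-15,0,0,0,0.5],[0,0,-15,0,0,0,0.5]]]}' 
python3 -m handwheel '{"series": [[[25,-15,0,0,0,0,0.5],[25,-15,0,0,0,0,0.5],[25,-15,0,0,0,0,0.5],[25,-15,0,0,0,0,0.5],[25,-15,0,0,0,0,0.5],[25,-15,0,0,0,0,0.5],[25,-15,0,0,0,0,0.5]]]}'
python3 - <<'E'
from h import *
from bench import eyes
a=eyes.snapshot("top")["img"][140:350,130:560]; cv2.imwrite("pics/end.png",cv2.resize(a[:,:,::-1],None,fx=1.8,fy=1.8))
E
```

```text
time: 27.95
tool_pos: [562.0, -289.1, 167.8]
tcp_rot: [179.4, 0.3, 80.0]
ft_force: [0.6, -0.4, 0.2]
finger_gap: 42.5
grip_force: 0.0
time: 28.82
tool_pos: [454.7, -14.9, 160.1]
tcp_rot: [180.0, 0.0, 80.0]
ft_force: [0.6, -1.3, -0.7]
finger_gap: 42.3
grip_force: 0.0
```

View pics/end.png

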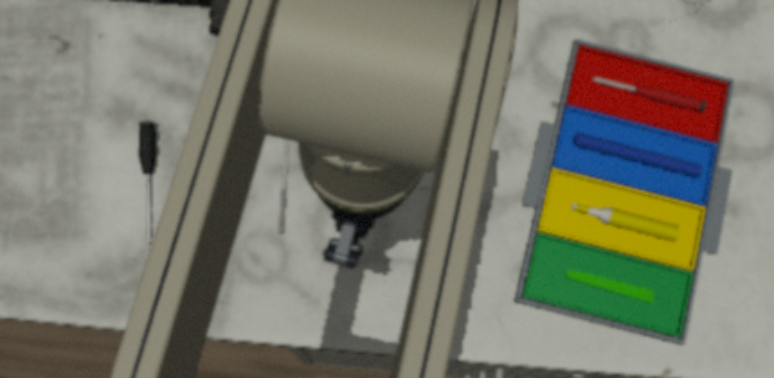

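All four lie lengthwise in their own inserts: red (650,95), blue (637,155), yellow (625,222), green (610,286). The black driver (148,180) and the steel stick (284,190) are where they were.

```bash
python3 -c "
from bench import r
print(r.hand_in())"
```

```text
the job is handed in; nothing more can be done
None
```

I packed all four items flat and lengthwise in the inserts of their own colours, left the black driver and the bare-metal stick untouched, and handed the job in at about 29 s of the 115 s allowed.

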